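# Serve a steamed bun with the tongs

## Task

Pick up the kitchen tongs, close their jaws on the steamed bun on the plate, and carry it over so that it is held in the tongs above the middle of the rice bowl, clear of the rim, ready to be taken. Only the tongs may touch the bun, never the gripper; leave the bowl and the other things on the table where they are. The program finishes while still holding the bun up there in the squeezed tongs: put nothing down.

Things in the scene. Friction and masses are not known exactly. Their poses are not given: they have to be found in the camera images.
- tongs: Steel serving tongs lying on their side: two arms that close level with the table. 258 mm long, 32 mm high, 120 g, balanced at the black pads. Origin on the underside midway between the two black grip pads; x along the tongs to the jaws, y to the left (fixed) arm, z up. Hinge at x = -100 mm, block behind it to -115 mm; jaws centred at x = +120 mm, ending at +143 mm
- tongs_arm (a joint): angle of the right arm towards the left, rad: 0 open (sprung), about 0.165 closed on the bun, limit 0.30. Held in a gripper both arms turn in alike, so the jaws stay centred ahead of the gripper, while the tongs' body (left arm) turns up to 0.08 rad
- tongs_grip (a point): midway between the black grip pads, 16 mm above the underside; axes as the tongs. Grip with a finger outside each pad: 44 mm long, 32 mm high, 64 mm over their outer faces when open, 48 mm when closed on the bun. The spring takes 7 N at the pads to start, 12 N when on the bun: squeezed to 60 mm the tongs can be lifted open; closing on with 20 to 60 N clamps the bun
- tongs_jaws (a point): midway between the open jaws, 120 mm ahead of the grip point, 16 mm above the underside; axes as the tongs. Jaw plates 32 mm high (underside to top), 46 mm long, slightly cupped; free gap about 83 mm when open, about 73 mm with the pads squeezed to 60 mm
- bun: round cream-white steamed bun with domed top and straight sides, 54 mm in diameter (at 8 to 30 mm height), 45 mm high, about 70 g, firm, standing on the plate; origin at the centre of its underside, z up
- bun_center (a point): point on the bun's axis, 20 mm above its underside
- plate: round white enamel plate with a thin red rim, 176 mm across, rim 11 mm above the table, flat inside floor 4 mm above the table and 144 mm across; loose, 0.5 kg; origin at the centre of its underside
- bowl: white ceramic rice bowl, 116 mm across the rim, 50 mm high, empty, loose, 0.3 kg; origin at the centre of its underside
- bowl_rim (a point): centre of the bowl's mouth, level with the rim; z up
- teacup: small white tea cup, 72 mm across, 55 mm high; bystander; origin at the centre of its underside
- glasses_case: black spectacle case, 65 x 160 x 34 mm; bystander; origin at the centre of its underside
- medicine_box: white carton, 60 x 110 x 35 mm; bystander; origin at the centre of its underside
- pill_jar: white jar with cap, 52 mm across, 80 mm high; bystander; origin at the centre of its underside
Mind the look-alikes: they are no part of the job. Of the things shaped like the plate, the white one is meant. What is shaped like the bun but orange or pink is not meant.

How it is judged:
By the outcome, as a careful person would: the job done as asked, in the order asked, and still so for the second after the job is handed in, while the arm keeps its last pose, push and grip.
It also fails if it takes over 45 s, if anything falls off the work surface, if the arm or the gripper's body presses on something with over 40 N, if the wrist force passes 120 N, or if a joint passes its speed limit or range.

## Robot

A 7-joint arm with a two-finger parallel gripper is mounted at the origin on the work surface. World frame = base frame: x ahead of the robot, y to its left, z up, the work surface at z = 0. Lengths are in m, angles in degrees, forces in N, time in s.
With the tool pointing down it reaches from about 0.4 to 0.85 m from the base axis. Payload 10.4 kg.
Tool frame: the origin (TCP) lies at the very end of the fingers, on their centre line; the grasp point (between the pads) lies 19 mm behind it; z points along the fingers, y is the direction in which the jaws open and shut (so a half turn about z gives the same grasp; the last joint's range is limited). The gripper opens to 85 mm and grips with 20 to 120 N. Pads are 22 mm wide; open, the fingers measure 114 mm over their backs; the gripper's body (76 mm by 85 mm) begins 54 mm behind the grasp point. The pads swing forward as they close: fully open they stand 13 mm farther back than shut.
Start: joints at [71.356, 19.034, -3.707, 83.658, 1.238, 77.344, -5.071], TCP at [0.186, -0.597, 0.231] pointing down, gripper open.
Joint ranges: [-148.97, 148.97], [-28.65, 121.19], [-84.17, 76.75], [9.2, 138.47], [-72.65, 252.65], [3.7, 117.97], [-149.18, 149.18]. Speed limits (degrees/s): [127.2, 127.2, 159.86, 159.86, 180, 180, 180].

## Interface

Orientations are given as [roll, pitch, yaw] about the fixed x, y, z axes, in that order (R = Rz(yaw) Ry(pitch) Rx(roll)).
In Python, from rig import sensors, imaging, workorder gives the robot as it stands.
- The arm moves only by the tool send_rows, never from a script. Its argument "increments" is a list of rows, each an object of numbers: "wx", "wy", "wz": the turn, a rotation vector about the tool's x, y, z in rad; "dx", "dy", "dz": the shift along the tool's x, y, z in cm; "jaw": the finger opening in cm, from 0 to 8.54. In form: [{"wx": .., "wy": .., "wz": .., "dx": .., "dy": .., "dz": .., "jaw": ..}, ...]. A call has 1 to 20 rows; each row is the pose to reach, as a shift and turn from the pose commanded when the call began, along the tool's axes at that moment; what a row does not reach only later rows make up. A row lasts 1/12 s, in which the tool goes at most 41.7 mm and 7.16 degrees, less where a joint would pass 70% of its speed; a pose out of reach is approached as far as the arm can. A call with a gripper value outside its range is refused whole. The fingers move at their own pace and stop on an object; "grip_force" is the grip in N (left out, the last holds). Time passes only in rows, so rows that repeat a pose let the fingers close. It gives the time, the measured TCP pose, the force and the opening at its end, in the units of the state.
- sensors.read_state(): the state, without advancing time (a new reading comes with each control period).
- imaging.get_image(name): name is "scene" or "top"; returns the picture (384x512x3 uint8, red, green, blue); there is no depth.
- imaging.camera_model(name): a dict with "fx", "fy", "cx", "cy" (pixels), "distortion" ([k1, k2, p1, p2, k3] as OpenCV has them; the pictures are not rectified), "cam_to_world" (4x4, takes a point from camera to world coordinates). Camera axes: x right, y down, z forward; pixel columns grow to the right and rows downward; lengths in m; the calibration is good to about 2 mm. A picture is of the moment at which its call begins. camera_model takes no time and is no camera call.
- workorder.hand_in(): hands the job in, once; it reports no verdict.
The state is a dict: "time": time; "joint_positions": joint angles; "qd": joint speeds; "effort": joint torques, N m; "eef_pos": TCP position; "ee_rot": TCP orientation; "ft_force": force on the tool from outside, world axes, zero at the start; "ft_torque": the same for the moment, N m; "finger_gap": finger opening in m.
Only numpy, scipy, OpenCV 4.12 (cv2) and the standard library are available. Lean on these libraries where they do the work, as an engineer would, in place of code of your own. Each camera call takes 0.05 s, during which the arm holds its last target.

## Working session

There is one attempt and no reset: what is moved stays moved. The work goes in short steps, Python scripts to look and compute and a tool call to move; the robot and the scene stay as the last step left them, time stands still between calls to the robot, and variables do not carry over. Pictures are saved under pics/ and viewed, and the job is handed in when it is done.

Besides the shell and the picture viewer there is one more tool, called as name(argument=value, ...) on one line, values as JSON. send_rows: Moves the arm, as the interface text tells. Its arguments: {"type":"object","properties":{"increments":{"type":"array"},"grip_force":{"type":"number"}},"required":["increments"]}

```bash
mkdir -p pics; ls
python3 - <<'E'
from rig import sensors, imaging
import cv2
s=sensors.read_state()
for k,v in s.items(): print(k,v)
for n in ("scene","top"):
    im=imaging.get_image(n); cv2.imwrite(f"pics/{n}0_raw.png",im[...,::-1])
    cv2.imwrite(f"pics/{n}0.png",cv2.resize(im[...,::-1],(800,600),interpolation=cv2.INTER_CUBIC))
    print(n,imaging.camera_model(n))
E
```

```text
pics
time 0.0
joint_positions [71.35512611 19.07328568 -3.70595564 83.70751775  1.23784287 77.34418906
 -5.0697558 ]
qd [-0.06106276 -0.02838097 -0.09687561  0.02940156 -0.00663688 -0.03350501
  0.0095957 ]
effort [-4.04355069e-04 -6.25436425e+01  4.91074228e-02 -3.91607451e+01
  1.64131931e-02  9.96515126e-03  2.34101293e-05]
eef_pos [ 0.18624397 -0.59619341  0.230489  ]
ee_rot [-1.79914985e+02  4.62221678e-03  1.73511865e+01]
ft_force [-0.24993567  0.33887412 -0.1919671 ]
ft_torque [-0.05376004  0.00466758 -0.00565495]
finger_gap 0.0854180399751277
scene {'fx': 346.4958722225746, 'fy': 346.4958722225746, 'cx': 249.96132223915893, 'cy': 187.81871412645725, 'distortion': array([0.01212735, 0.        , 0.        , 0.        , 0.        ]), 'cam_to_world': array([[-0.28422366,  0.74053581, -0.6089529 ,  1.27103611],
       [ 0.95875617,  0.22077317, -0.17901343,  0.11830308],
       [ 0.00187461, -0.6347172 , -0.77274224,  0.966131  ],
       [ 0.        ,  0.        ,  0.        ,  1.        ]])}
top {'fx': 387.5998579254385, 'fy': 387.5998579254385, 'cx': 244.21781899973112, 'cy': 189.37631778862993, 'distortion': array([-0.05576952,  0.        ,  0.        ,  0.        ,  0.        ]), 'cam_to_world': array([[ 0.00324696, -0.99681638,  0.07966537,  0.45701612],
       [-0.9999781 , -0.00369602, -0.00548999, -0.07086437],
       [ 0.00576696, -0.0796458 , -0.99680655,  1.33605481],
       [ 0.        ,  0.        ,  0.        ,  1.        ]])}
```

View pics/scene0.png

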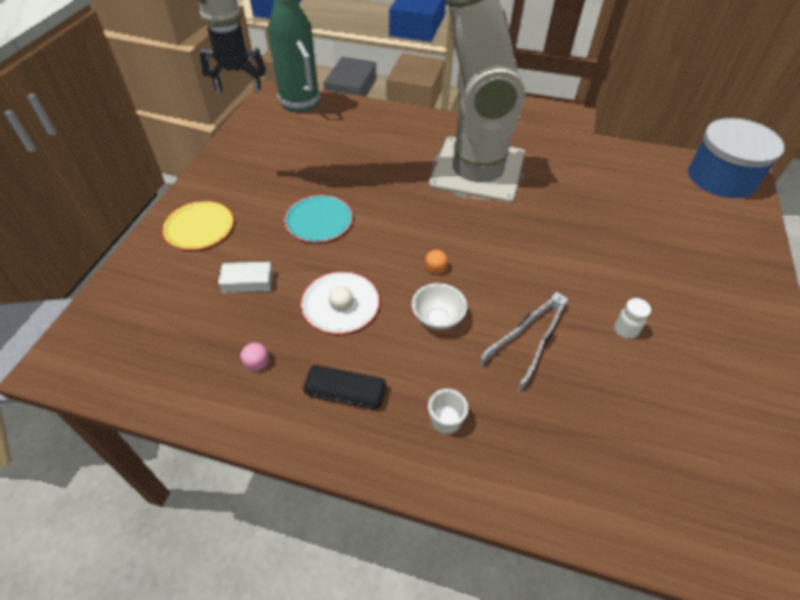

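View pics/top0.png

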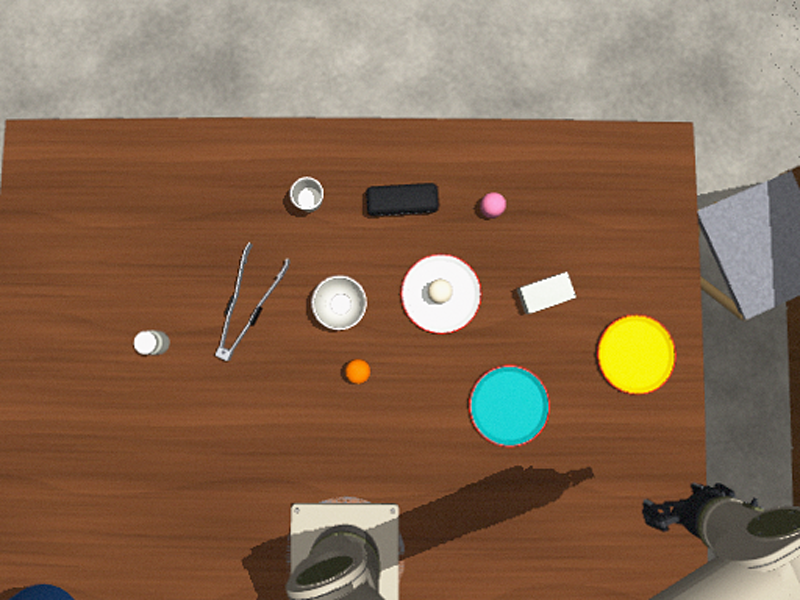

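The scene shows the white red-rimmed plate with the cream bun (top view, at 800 px scale: plate 441,293; bun 440,291). The yellow plate (636,354), teal plate (509,405), orange ball (357,372) and pink ball (493,205) are look-alikes. The bowl is at (339,303), while the smaller round thing at (306,194) is the teacup. The tongs have their hinge at (223,354), black pads at about (232,302) and (256,317), and jaw tips at (248,245) and (287,262). Next I'll confirm this in an enlarged crop and measure.

```bash
cat > h.py <<'E'
import numpy as np, cv2
from rig import sensors, imaging
def ray(n,uv):
    m=imaging.camera_model(n); K=np.array([[m['fx'],0,m['cx']],[0,m['fy'],m['cy']],[0,0,1]])
    p=cv2.undistortPoints(np.array(uv,float).reshape(-1,1,2),K,np.array(m['distortion'],float)).reshape(-1,2)
    T=np.array(m['cam_to_world']); d=np.c_[p,np.ones(len(p))]@T[:3,:3].T
    return T[:3,3],d
def onplane(n,uv,z):
    o,d=ray(n,uv); return o+d*((z-o[2])/d[:,2])[:,None]
def proj(n,P):
    m=imaging.camera_model(n); K=np.array([[m['fx'],0,m['cx']],[0,m['fy'],m['cy']],[0,0,1]])
    Ti=np.linalg.inv(np.array(m['cam_to_world']))
    return cv2.projectPoints(np.array(P,float).reshape(-1,3),cv2.Rodrigues(Ti[:3,:3])[0],Ti[:3,3],K,np.array(m['distortion'],float))[0].reshape(-1,2)
def two(uvt,uvs):
    o1,d1=ray('top',uvt);o2,d2=ray('scene',uvs);d1=d1[0];d2=d2[0]
    a=np.linalg.lstsq(np.c_[d1,-d2],o2-o1,rcond=None)[0]
    p,q=o1+a[0]*d1,o2+a[1]*d2
    return (p+q)/2,np.linalg.norm(p-q)
E
python3 - <<'E'
import cv2
t=cv2.imread('pics/top0_raw.png');s=cv2.imread('pics/scene0_raw.png')
a=cv2.resize(t[150:236,130:315],None,fx=4.3,fy=4.3,interpolation=cv2.INTER_CUBIC)
cv2.imwrite('pics/crop_t.png',a)
b=cv2.resize(s[165:255,185:370],None,fx=4.3,fy=4.3,interpolation=cv2.INTER_CUBIC)
cv2.imwrite('pics/crop_s.png',b)
E
```

```text
(no output)
```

View pics/crop_t.png

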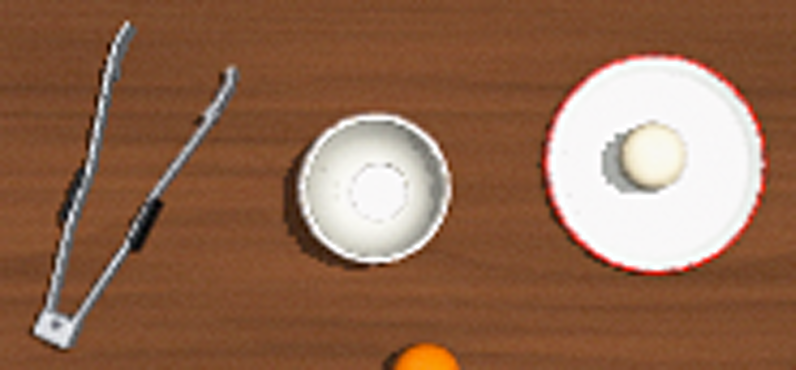

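View pics/crop_s.png

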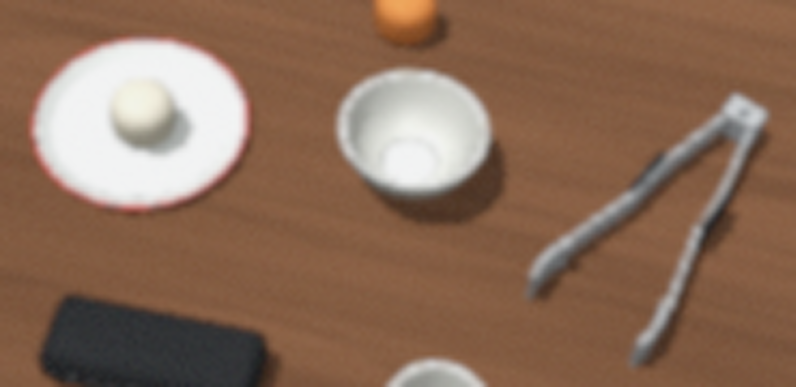

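The crops confirm it: a cream bun on the white red-rimmed plate, the bowl with its bright foot ring beside it, and the tongs with a dark pad on each arm. Now measuring.

Run:
```python
import cv2,numpy as np
from h import *
np.set_printoptions(precision=4,suppress=True)
S=4.3
def raw(p,off): return (np.array(p,float)+.5)/S-.5+np.array(off)
T=(130,150)
tipL,tipR=onplane('top',[raw((127,25),T),raw((233,70),T)],.032)
blk=onplane('top',[raw(p,T) for p in [(45,310),(78,322),(70,349),(33,332)]],.032)
print('tips',tipL,tipR,'gap',np.linalg.norm(tipL-tipR),'mid',(tipL+tipR)/2)
bc=blk.mean(0);print('block',bc, 'sizes',np.linalg.norm(blk-np.roll(blk,1,0),axis=1))
ax=(tipL+tipR)/2-bc;print('len c-tip',np.linalg.norm(ax),'ang',np.degrees(np.arctan2(ax[1],ax[0])))
u=ax/np.linalg.norm(ax)
# pads by mask on right pad
t=cv2.imread('pics/top0_raw.png'); hsv=cv2.cvtColor(t,cv2.COLOR_BGR2HSV)
for p in [(145,225),(72,197)]: print('pad',onplane('top',[raw(p,T)],.032))
print('grip est from block(-107.5):',bc+u*.1075,' from tips(+143):',(tipL+tipR)/2-u*.143)
# plate: red rim
for n,zr in (('top',.011),('scene',.011)):
    im=cv2.imread(f'pics/{n}0_raw.png');h=cv2.cvtColor(im,cv2.COLOR_BGR2HSV)
    m=(((h[...,0]<6)|(h[...,0]>172))&(h[...,1]>110)&(h[...,2]>110)).astype(np.uint8)
    box={'top':(240,150,320,220),'scene':(185,168,250,218)}[n]
    k=np.zeros_like(m);k[box[1]:box[3],box[0]:box[2]]=1;m*=k
    ys,xs=np.nonzero(m);P=onplane(n,np.c_[xs,ys],zr)
    A=np.c_[2*P[:,:2],np.ones(len(P))];c=np.linalg.lstsq(A,(P[:,:2]**2).sum(1),rcond=None)[0]
    print(n,'plate',c[:2],'r',np.sqrt(c[2]+c[:2]@c[:2]),len(xs))
    # bun: cream, saturated yellowish inside plate
    mb=((h[...,0]>10)&(h[...,0]<40)&(h[...,1]>18)&(h[...,2]>150)).astype(np.uint8)*k
    nn,l,st,ce=cv2.connectedComponentsWithStats(mb)
    i=1+np.argmax(st[1:,4]);print(' bun px',ce[i],st[i]);
    print(' bun at z.024',onplane(n,[ce[i]],.026))
    # bowl rim
    bx={'top':(196,173,238,214),'scene':(262,178,302,214)}[n]
    k=np.zeros_like(m);k[bx[1]:bx[3],bx[0]:bx[2]]=1
    mw=((h[...,1]<70)&(h[...,2]>125)).astype(np.uint8)*k
    nn,l,st,ce=cv2.connectedComponentsWithStats(mw);i=1+np.argmax(st[1:,4])
    print(' bowl',st[i],ce[i])
    c=cv2.findContours((l==i).astype(np.uint8),cv2.RETR_EXTERNAL,cv2.CHAIN_APPROX_NONE)[0][0].reshape(-1,2)
    if n=='scene': c=c[c[:,1]<np.median(c[:,1])]
    P=onplane(n,c,.05)
    A=np.c_[2*P[:,:2],np.ones(len(P))];c=np.linalg.lstsq(A,(P[:,:2]**2).sum(1),rcond=None)[0]
    print(' bowl rim',c[:2],'r',np.sqrt(c[2]+c[:2]@c[:2]))
# others (top, box centres at top height)
f=1.5625
for nme,p,z in [('cup',(306,194),.055),('jar',(148,343),.08),('orange',(357,372),.022),('case',(402,200),.034),('pink',(493,205),.022),('med',(547,293),.035)]:
    print(nme,onplane('top',[np.array(p)/f],z)[0])
```

```text
tips [0.6761 0.212  0.032 ] [0.6404 0.1273 0.032 ] gap 0.09197415721595267 mid [0.6583 0.1696 0.032 ]
block [0.4367 0.2624 0.032 ] sizes [0.0194 0.0277 0.0218 0.0321]
len c-tip 0.24020900163443232 ang -22.721814960487087
pad [[0.5177 0.1945 0.032 ]]
pad [[0.5395 0.2525 0.032 ]]
grip est from block(-107.5): [0.5359 0.2209 0.032 ]  from tips(+143): [0.5264 0.2249 0.032 ]
top plate [ 0.57   -0.2076] r 0.08761048088028674 147
 bun px [281.1429 186.0924] [275 178  15  16 119]
 bun at z.024 [[ 0.5734 -0.2035  0.026 ]]
 bowl [199 176  36  35 967] [216.4943 193.3878]
 bowl rim [0.5466 0.0139] r 0.057264170748828315
scene plate [ 0.5707 -0.2066] r 0.09082459628992344 12
 bun px [218.1828 191.0323] [211 184  14  14  93]
 bun at z.024 [[ 0.5757 -0.2015  0.026 ]]
 bowl [263 181  37  29 838] [280.6742 194.8699]
 bowl rim [0.5463 0.0133] r 0.05988076531975089
cup [0.7791 0.0857 0.055 ]
jar [0.4573 0.4081 0.08  ]
orange [ 0.3972 -0.0256  0.022 ]
case [ 0.7718 -0.122   0.034 ]
pink [ 0.7647 -0.324   0.022 ]
med [ 0.5686 -0.4367  0.035 ]
```

Sizes check out: plate r 88 mm, bowl r 57–60 mm, and tongs grip point near (0.5295, 0.2235) with yaw about −22.5°. The plan is to move above the tongs by way of a mid waypoint.

```bash
cat >> h.py <<'E'
from scipy.spatial.transform import Rotation as Ro
def delta(p,yaw,cur=None):
    s=sensors.read_state(); p0,r0=(s['eef_pos'],s['ee_rot']) if cur is None else cur
    R0=Ro.from_euler('xyz',r0,degrees=True); R1=Ro.from_euler('xyz',[180,0,yaw],degrees=True)
    d=R0.inv().apply(np.array(p)-p0)*100; w=(R0.inv()*R1).as_rotvec()
    print('d cm',d.round(2),'w',w.round(4))
E
python3 - <<'E'
from h import *
delta([.45,-.2,.25],0); delta([.5295,.2235,.15],-22.5)
E
```

```text
d cm [ 36.99 -29.96  -1.9 ] w [-1.200e-03  2.000e-04  3.029e-01]
d cm [ 57.21 -68.     8.14] w [-1.200e-03  5.000e-04  6.956e-01]
```

send_rows(increments=[{"wz": 0.1,"dx": 12,"dy": -10,"dz": -1,"jaw": 8.54},{"wz": 0.1,"dx": 12,"dy": -10,"dz": -1,"jaw": 8.54},{"wz": 0.1,"dx": 12,"dy": -10,"dz": -1,"jaw": 8.54},{"wz": 0.1,"dx": 12,"dy": -10,"dz": -1,"jaw": 8.54},{"wz": 0.3,"dx": 37,"dy": -30,"dz": -2,"jaw": 8.54},{"wz": 0.3,"dx": 37,"dy": -30,"dz": -2,"jaw": 8.54},{"wz": 0.3,"dx": 37,"dy": -30,"dz": -2,"jaw": 8.54},{"wz": 0.3,"dx": 37,"dy": -30,"dz": -2,"jaw": 8.54},{"wz": 0.3,"dx": 37,"dy": -30,"dz": -2,"jaw": 8.54},{"wz": 0.3,"dx": 37,"dy": -30,"dz": -2,"jaw": 8.54},{"wz": 0.3,"dx": 37,"dy": -30,"dz": -2,"jaw": 8.54},{"wz": 0.3,"dx": 37,"dy": -30,"dz": -2,"jaw": 8.54},{"wz": 0.3,"dx": 37,"dy": -30,"dz": -2,"jaw": 8.54}])

```text
$.increments[0]: bad value
```

Run:
```python
from h import *
print(sensors.read_state()['eef_pos'],sensors.read_state()['ee_rot'])
delta([.5295,.2235,.12],-22.5)
```

```text
[ 0.18631173 -0.59623643  0.2306072 ] [-1.79928440e+02  2.46631848e-03  1.73535117e+01]
d cm [ 57.21 -67.99  11.14] w [-1.200e-03  5.000e-04  6.956e-01]
```

send_rows(increments=[{"wx": 0,"wy": 0,"wz": 0.1,"dx": 12,"dy": -10,"dz": -1,"jaw": 8.54},{"wx": 0,"wy": 0,"wz": 0.1,"dx": 12,"dy": -10,"dz": -1,"jaw": 8.54},{"wx": 0,"wy": 0,"wz": 0.1,"dx": 12,"dy": -10,"dz": -1,"jaw": 8.54},{"wx": 0,"wy": 0,"wz": 0.1,"dx": 12,"dy": -10,"dz": -1,"jaw": 8.54},{"wx": 0,"wy": 0,"wz": 0.3,"dx": 37,"dy": -30,"dz": -2,"jaw": 8.54},{"wx": 0,"wy": 0,"wz": 0.3,"dx": 37,"dy": -30,"dz": -2,"jaw": 8.54},{"wx": 0,"wy": 0,"wz": 0.3,"dx": 37,"dy": -30,"dz": -2,"jaw": 8.54},{"wx": 0,"wy": 0,"wz": 0.3,"dx": 37,"dy": -30,"dz": -2,"jaw": 8.54},{"wx": 0,"wy": 0,"wz": 0.3,"dx": 37,"dy": -30,"dz": -2,"jaw": 8.54},{"wx": 0,"wy": 0,"wz": 0.3,"dx": 37,"dy": -30,"dz": -2,"jaw": 8.54},{"wx": 0,"wy": 0,"wz": 0.3,"dx": 37,"dy": -30,"dz": -2,"jaw": 8.54},{"wx": 0,"wy": 0,"wz": 0.3,"dx": 37,"dy": -30,"dz": -2,"jaw": 8.54},{"wx": 0,"wy": 0,"wz": 0.3,"dx": 37,"dy": -30,"dz": -2,"jaw": 8.54}])

```text
time: 1.18
eef_pos: [0.4534, -0.1931, 0.2516]
ee_rot: [-179.9, -0.1, 0.7]
ft_force: [1.4, -0.1, -0.6]
finger_gap: 0.0855
```

Run:
```python
from h import *
s=sensors.read_state();print(s['time'],s['eef_pos'],s['ee_rot'],s['ft_force'])
delta([.5295,.2235,.12],-22.5)
```

```text
1.1833 [ 0.45342617 -0.1930601   0.25158338] [-1.79904029e+02 -9.10155805e-02  6.95729204e-01] [ 1.41911942 -0.14167886 -0.63163529]
d cm [  8.09 -41.54  13.24] w [-0.002  -0.0012  0.4048]
```

send_rows(increments=[{"wx": 0,"wy": 0,"wz": 0.4,"dx": 8,"dy": -41.5,"dz": 10,"jaw": 8.54},{"wx": 0,"wy": 0,"wz": 0.4,"dx": 8,"dy": -41.5,"dz": 10,"jaw": 8.54},{"wx": 0,"wy": 0,"wz": 0.4,"dx": 8,"dy": -41.5,"dz": 10,"jaw": 8.54},{"wx": 0,"wy": 0,"wz": 0.4,"dx": 8,"dy": -41.5,"dz": 10,"jaw": 8.54},{"wx": 0,"wy": 0,"wz": 0.4,"dx": 8,"dy": -41.5,"dz": 10,"jaw": 8.54},{"wx": 0,"wy": 0,"wz": 0.4,"dx": 8,"dy": -41.5,"dz": 10,"jaw": 8.54},{"wx": 0,"wy": 0,"wz": 0.4,"dx": 8,"dy": -41.5,"dz": 10,"jaw": 8.54},{"wx": 0,"wy": 0,"wz": 0.4,"dx": 8,"dy": -41.5,"dz": 10,"jaw": 8.54},{"wx": 0,"wy": 0,"wz": 0.4,"dx": 8,"dy": -41.5,"dz": 10,"jaw": 8.54},{"wx": 0,"wy": 0,"wz": 0.4,"dx": 8,"dy": -41.5,"dz": 10,"jaw": 8.54},{"wx": 0,"wy": 0,"wz": 0.4,"dx": 8,"dy": -41.5,"dz": 10,"jaw": 8.54},{"wx": 0,"wy": 0,"wz": 0.4,"dx": 8,"dy": -41.5,"dz": 10,"jaw": 8.54},{"wx": 0,"wy": 0,"wz": 0.4,"dx": 8,"dy": -41.5,"dz": 10,"jaw": 8.54},{"wx": 0,"wy": 0,"wz": 0.4,"dx": 8,"dy": -41.5,"dz": 10,"jaw": 8.54},{"wx": 0,"wy": 0,"wz": 0.4,"dx": 8,"dy": -41.5,"dz": 10,"jaw": 8.54}])

```text
time: 2.43
eef_pos: [0.5294, 0.2136, 0.1513]
ee_rot: [180.0, -0.0, -22.9]
ft_force: [-0.2, 0.9, -0.1]
finger_gap: 0.0853
```

Run:
```python
from h import *
s=sensors.read_state();print(s['time'],s['eef_pos'],s['ee_rot'],s['ft_force'])
delta([.5295,.2235,.0],-22.5)
im=imaging.get_image('scene'); cv2.imwrite("pics/s1.png",cv2.resize(im[150:270,250:410,::-1],(800,600),interpolation=cv2.INTER_CUBIC))
```

```text
2.4333 [0.52940799 0.21358919 0.15130366] [ 1.79955849e+02 -3.12780205e-02 -2.29147385e+01] [-0.19457953  0.85531359 -0.05320003]
d cm [-0.39 -0.93 15.13] w [ 0.0008 -0.0005 -0.0072]
```

View pics/s1.png

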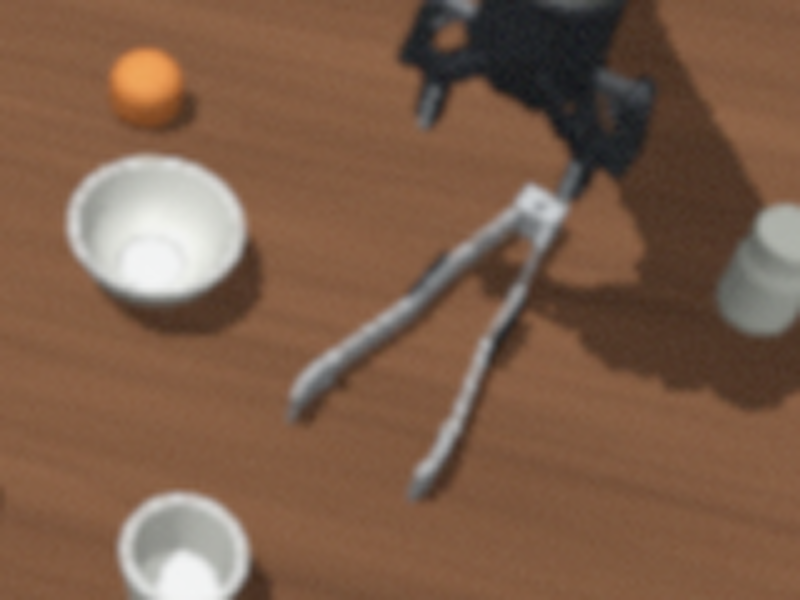

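Run:
```python
from h import *
np.set_printoptions(precision=4,suppress=True)
q=lambda x,y:(x/5+250-.4,y/5+150-.4)
print(onplane('scene',[q(543,207),q(293,397),q(417,483),q(430,275),q(498,335)],.032))
# expected tips for assumed pose
c=np.array([.5295,.2235]);a=np.radians(-22.5);u=np.array([np.cos(a),np.sin(a)]);v=np.array([-u[1],u[0]])
print('block',c-.1075*u,'tips',c+.143*u+.0435*v,c+.143*u-.0435*v)
```

```text
[[0.4415 0.265  0.032 ]
 [0.6444 0.1274 0.032 ]
 [0.6841 0.2115 0.032 ]
 [0.5227 0.1979 0.032 ]
 [0.5589 0.247  0.032 ]]
block [0.4302 0.2646] tips [0.6783 0.209 ] [0.645  0.1286]
```

Run:
```python
from h import *
delta([.532,.2235,-.002],-22.8)
```

```text
d cm [-0.17 -1.04 15.34] w [ 0.0006 -0.0007 -0.0025]
```

send_rows(increments=[{"wx": 0,"wy": 0,"wz": 0,"dx": -0.2,"dy": -1.0,"dz": 2,"jaw": 8.54},{"wx": 0,"wy": 0,"wz": 0,"dx": -0.2,"dy": -1.0,"dz": 5,"jaw": 8.54},{"wx": 0,"wy": 0,"wz": 0,"dx": -0.2,"dy": -1.0,"dz": 8,"jaw": 8.54},{"wx": 0,"wy": 0,"wz": 0,"dx": -0.2,"dy": -1.0,"dz": 10.5,"jaw": 8.54},{"wx": 0,"wy": 0,"wz": 0,"dx": -0.2,"dy": -1.0,"dz": 10.5,"jaw": 8.54},{"wx": 0,"wy": 0,"wz": 0,"dx": -0.2,"dy": -1.0,"dz": 10.5,"jaw": 8.54}])

```text
time: 2.98
eef_pos: [0.5307, 0.224, 0.0462]
ee_rot: [179.9, 0.1, -22.9]
ft_force: [0.6, 0.5, 0.9]
finger_gap: 0.0854
```

Run:
```python
from h import *
delta([.532,.2235,-.002],-22.8)
im=imaging.get_image('scene'); im2=imaging.get_image('top')
a=cv2.resize(im[150:270,250:410,::-1],(400,300),interpolation=cv2.INTER_CUBIC)
a=cv2.resize(im[160:260,290:390,::-1],(400,400),interpolation=cv2.INTER_CUBIC);b=cv2.resize(im2[140:240,120:220,::-1],(400,400),interpolation=cv2.INTER_CUBIC)
cv2.imwrite("pics/s2.png",np.hstack([a,b]))
```

```text
d cm [ 0.14 -0.01  4.82] w [ 0.0016  0.0009 -0.0009]
```

View pics/s2.png

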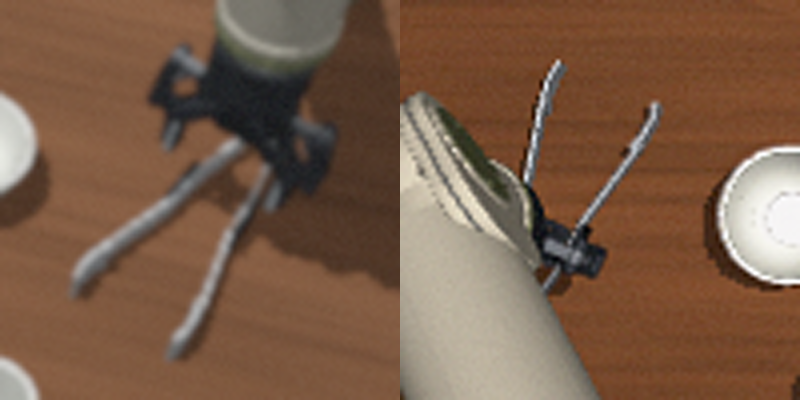

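In both views the open fingers straddle the tong arms (left crop: finger tips near 172,140 and 275,200). I'll descend the rest of the way and squeeze to 60 mm.

send_rows(increments=[{"wx": 0,"wy": 0,"wz": 0,"dx": 0.1,"dy": 0,"dz": 1.5,"jaw": 8.54},{"wx": 0,"wy": 0,"wz": 0,"dx": 0.1,"dy": 0,"dz": 3,"jaw": 8.54},{"wx": 0,"wy": 0,"wz": 0,"dx": 0.1,"dy": 0,"dz": 4.2,"jaw": 8.54},{"wx": 0,"wy": 0,"wz": 0,"dx": 0.1,"dy": 0,"dz": 4.8,"jaw": 8.54},{"wx": 0,"wy": 0,"wz": 0,"dx": 0.1,"dy": 0,"dz": 4.8,"jaw": 8.54},{"wx": 0,"wy": 0,"wz": 0,"dx": 0.1,"dy": 0,"dz": 4.8,"jaw": 8.54}])

```text
time: 3.58
eef_pos: [0.5322, 0.2251, -0.001]
ee_rot: [-180.0, -0.0, -22.8]
ft_force: [0.2, -0.1, 0.0]
finger_gap: 0.0851
```

send_rows(grip_force=25, increments=[{"wx": 0,"wy": 0,"wz": 0,"dx": 0,"dy": 0,"dz": 0,"jaw": 7.4},{"wx": 0,"wy": 0,"wz": 0,"dx": 0,"dy": 0,"dz": 0,"jaw": 6.8},{"wx": 0,"wy": 0,"wz": 0,"dx": 0,"dy": 0,"dz": 0,"jaw": 6.4},{"wx": 0,"wy": 0,"wz": 0,"dx": 0,"dy": 0,"dz": 0,"jaw": 6.2},{"wx": 0,"wy": 0,"wz": 0,"dx": 0,"dy": 0,"dz": 0,"jaw": 6.0},{"wx": 0,"wy": 0,"wz": 0,"dx": 0,"dy": 0,"dz": 0,"jaw": 6.0},{"wx": 0,"wy": 0,"wz": 0,"dx": 0,"dy": 0,"dz": 0,"jaw": 6.0},{"wx": 0,"wy": 0,"wz": 0,"dx": 0,"dy": 0,"dz": 0,"jaw": 6.0}])

```text
time: 4.25
eef_pos: [0.5332, 0.2255, 0.0001]
ee_rot: [-179.9, -0.1, -22.8]
ft_force: [-1.3, -0.6, 10.5]
finger_gap: 0.0601
```

send_rows(increments=[{"wx": 0,"wy": 0,"wz": 0,"dx": 0,"dy": 0,"dz": -0.2,"jaw": 6.0},{"wx": 0,"wy": 0,"wz": 0,"dx": 0,"dy": 0,"dz": -0.5,"jaw": 6.0},{"wx": 0,"wy": 0,"wz": 0,"dx": 0,"dy": 0,"dz": -1.5,"jaw": 6.0},{"wx": 0,"wy": 0,"wz": 0,"dx": 0,"dy": 0,"dz": -3,"jaw": 6.0},{"wx": 0,"wy": 0,"wz": 0,"dx": 0,"dy": 0,"dz": -5,"jaw": 6.0},{"wx": 0,"wy": 0,"wz": 0,"dx": 0,"dy": 0,"dz": -8,"jaw": 6.0},{"wx": 0,"wy": 0,"wz": 0,"dx": 0,"dy": 0,"dz": -11,"jaw": 6.0},{"wx": 0,"wy": 0,"wz": 0,"dx": 0,"dy": 0,"dz": -13,"jaw": 6.0},{"wx": 0,"wy": 0,"wz": 0,"dx": 0,"dy": 0,"dz": -13,"jaw": 6.0},{"wx": 0,"wy": 0,"wz": 0,"dx": 0,"dy": 0,"dz": -13,"jaw": 6.0}])

```text
time: 5.08
eef_pos: [0.5324, 0.2252, 0.1299]
ee_rot: [-179.9, -0.1, -22.8]
ft_force: [-0.9, -1.5, -2.9]
finger_gap: 0.0601
```

Run:
```python
from h import *
s=sensors.read_state();print(s['eef_pos'],s['ee_rot'],s['ft_force'],s['ft_torque'])
im=imaging.get_image('scene'); im2=imaging.get_image('top')
cv2.imwrite('pics/s3raw.png',im[...,::-1]);cv2.imwrite('pics/t3raw.png',im2[...,::-1])
a=cv2.resize(im[160:260,270:370,::-1],(400,400),interpolation=cv2.INTER_CUBIC);b=cv2.resize(im2[120:220,110:210,::-1],(400,400),interpolation=cv2.INTER_CUBIC)
cv2.imwrite("pics/s3.png",np.hstack([a,b]))
```

```text
[0.53243071 0.22517009 0.12985948] [-1.79908653e+02 -1.12335687e-01 -2.27599131e+01] [-0.87500941 -1.53458597 -2.89119702] [ 0.02422143  0.04376115 -0.02734358]
```

View pics/s3.png

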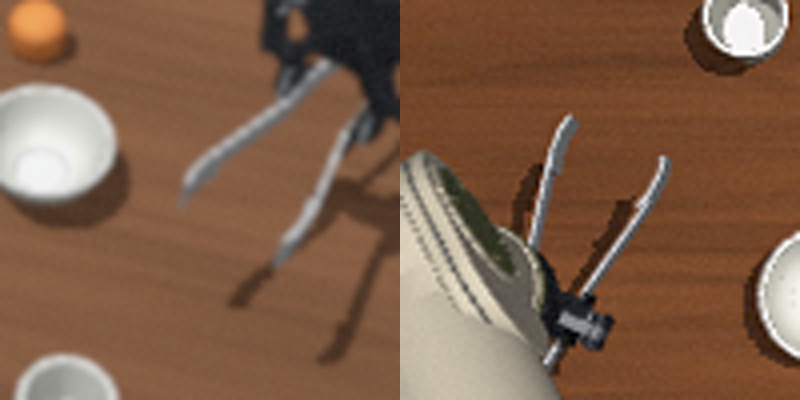

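The tongs are lifted and still held at 60 mm, clear of the table with shadows separated. The jaw tips are at scene crop (183,185) and (278,250), and top crop (664,160) and (572,118). Next is the jaw offset and height relative to the TCP.

Run:
```python
from h import *
np.set_printoptions(precision=4,suppress=True)
P=[]
for t,s in [((664,158),(183,182)),((572,117),(280,246))]:
    uvt=((t[0]-400+.5)/4-.5+110,(t[1]+.5)/4-.5+120);uvs=((s[0]+.5)/4-.5+270,(s[1]+.5)/4-.5+160)
    p,e=two(uvt,uvs);P.append(p);print(p,e, onplane('top',[uvt],.162), onplane('scene',[uvs],.162))
s=sensors.read_state();R=Ro.from_euler('xyz',s['ee_rot'],degrees=True)
m=np.mean(P,0);print('mid in tool',R.inv().apply(m-s['eef_pos']),'gap',np.linalg.norm(P[0]-P[1]))
```

```text
[0.6434 0.1323 0.1599] 0.002069284000275033 [[0.643  0.1329 0.162 ]] [[0.6454 0.1312 0.162 ]]
[0.6759 0.206  0.155 ] 8.86125088366375e-05 [[0.6746 0.2044 0.162 ]] [[0.6811 0.2052 0.162 ]]
mid in tool [ 0.1398  0.0014 -0.0301] gap 0.08072126170357273
```

Run:
```python
from h import *
print(two((281.14,186.09),(218.18,191.03)))
delta([.4657,-.1568,.13],-22.8)
```

```text
(array([ 0.57347832, -0.20316544,  0.0228599 ]), np.float64(0.0012600479048499361))
d cm [ 8.7  37.7  -0.21] w [0.0012 0.0009 0.0007]
```

send_rows(increments=[{"wx": 0,"wy": 0,"wz": 0,"dx": 0.2,"dy": 1,"dz": 0,"jaw": 6.0},{"wx": 0,"wy": 0,"wz": 0,"dx": 0.6,"dy": 3,"dz": 0,"jaw": 6.0},{"wx": 0,"wy": 0,"wz": 0,"dx": 1.4,"dy": 6,"dz": 0,"jaw": 6.0},{"wx": 0,"wy": 0,"wz": 0,"dx": 2.1,"dy": 9,"dz": 0,"jaw": 6.0},{"wx": 0,"wy": 0,"wz": 0,"dx": 2.8,"dy": 12,"dz": 0,"jaw": 6.0},{"wx": 0,"wy": 0,"wz": 0,"dx": 3.5,"dy": 15,"dz": 0,"jaw": 6.0},{"wx": 0,"wy": 0,"wz": 0,"dx": 4.2,"dy": 18,"dz": 0,"jaw": 6.0},{"wx": 0,"wy": 0,"wz": 0,"dx": 4.9,"dy": 21,"dz": 0,"jaw": 6.0},{"wx": 0,"wy": 0,"wz": 0,"dx": 5.6,"dy": 24,"dz": 0,"jaw": 6.0},{"wx": 0,"wy": 0,"wz": 0,"dx": 6.3,"dy": 27,"dz": 0,"jaw": 6.0},{"wx": 0,"wy": 0,"wz": 0,"dx": 7,"dy": 30,"dz": 0,"jaw": 6.0},{"wx": 0,"wy": 0,"wz": 0,"dx": 7.7,"dy": 33,"dz": 0,"jaw": 6.0},{"wx": 0,"wy": 0,"wz": 0,"dx": 8.2,"dy": 35.5,"dz": 0,"jaw": 6.0},{"wx": 0,"wy": 0,"wz": 0,"dx": 8.5,"dy": 37,"dz": 0,"jaw": 6.0},{"wx": 0,"wy": 0,"wz": 0,"dx": 8.7,"dy": 37.7,"dz": 0,"jaw": 6.0},{"wx": 0,"wy": 0,"wz": 0,"dx": 8.7,"dy": 37.7,"dz": 0,"jaw": 6.0},{"wx": 0,"wy": 0,"wz": 0,"dx": 8.7,"dy": 37.7,"dz": 0,"jaw": 6.0},{"wx": 0,"wy": 0,"wz": 0,"dx": 8.7,"dy": 37.7,"dz": 0,"jaw": 6.0}])

```text
time: 6.68
eef_pos: [0.4664, -0.1549, 0.128]
ee_rot: [-180.0, 0.0, -22.7]
ft_force: [0.5, 0.4, -2.0]
finger_gap: 0.06
```

```bash
cat > look.py <<'E'
import sys
from h import *
k=sys.argv[1]; s=sensors.read_state();print(s['time'],s['eef_pos'],s['ee_rot'],s['ft_force'],s['ft_torque'],s['finger_gap'])
sx,sy,tx,ty=map(int,sys.argv[2:6])
im=imaging.get_image('scene'); im2=imaging.get_image('top')
a=cv2.resize(im[sy:sy+100,sx:sx+100,::-1],(400,400),interpolation=cv2.INTER_CUBIC);b=cv2.resize(im2[ty:ty+100,tx:tx+100,::-1],(400,400),interpolation=cv2.INTER_CUBIC)
cv2.imwrite(f"pics/{k}.png",np.hstack([a,b]))
E
python3 look.py s4 175 135 230 130
```

```text
6.6833 [ 0.46641126 -0.15492458  0.12801107] [-1.79977645e+02  3.43177236e-02 -2.26538902e+01] [ 0.5434974   0.36781509 -2.03825159] [ 0.06848921 -0.01240759 -0.03118133] 0.060015427866086296
```

View pics/s4.png

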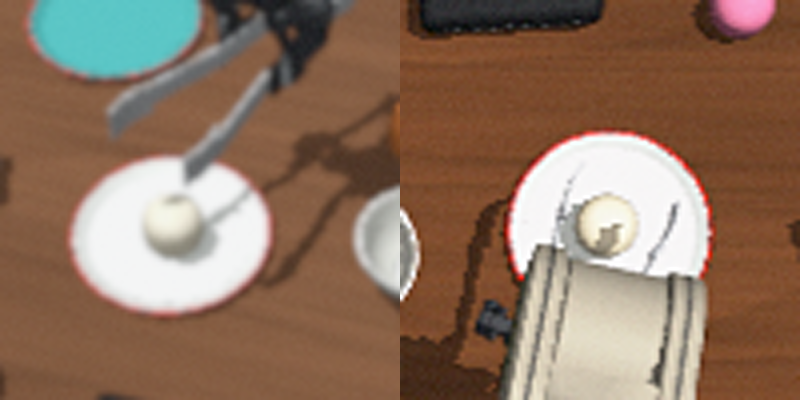

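The jaws straddle the bun in the top view (tips near crop 580,165 and 677,207; bun 608,225), and the scene view shows them still above and behind it. Checking the numbers, then descending.

Run:
```python
from h import *
np.set_printoptions(precision=4,suppress=True)
P=onplane('top',[((581-400)/4+230-.4,164/4+130-.4),((677-400)/4+230-.4,206/4+130-.4)],.158);print(P)
m=P.mean(0);s=sensors.read_state();R=Ro.from_euler('xyz',s['ee_rot'],degrees=True)
print(m,R.inv().apply(m-s['eef_pos']),'gap',np.linalg.norm(P[0]-P[1]))
Q=onplane('scene',[(107/4+175-.4,110/4+135-.4),(186/4+175-.4,160/4+135-.4)],.158);print(Q)
print(R.inv().apply(Q.mean(0)-s['eef_pos']))
print('bun in tool',R.inv().apply(np.array([.574,-.203,.024])-s['eef_pos']))
delta([.4657-.0005,-.1568-.0005,.015],-22.8)
```

```text
[[ 0.6092 -0.171   0.158 ]
 [ 0.5772 -0.2445  0.158 ]]
[ 0.5932 -0.2077  0.158 ] [ 0.1372 -0.0002 -0.0298] gap 0.08012471214818426
[[ 0.5763 -0.2489  0.158 ]
 [ 0.6088 -0.1702  0.158 ]]
[ 0.1373  0.0018 -0.0298]
bun in tool [0.1177 0.0029 0.1042]
d cm [-0.03  0.26 11.32] w [-0.0002  0.0002  0.0028]
```

send_rows(increments=[{"wx": 0,"wy": 0,"wz": 0,"dx": 0.1,"dy": 0.2,"dz": 0.5,"jaw": 6.0},{"wx": 0,"wy": 0,"wz": 0,"dx": 0.1,"dy": 0.2,"dz": 2,"jaw": 6.0},{"wx": 0,"wy": 0,"wz": 0,"dx": 0.1,"dy": 0.2,"dz": 3.5,"jaw": 6.0},{"wx": 0,"wy": 0,"wz": 0,"dx": 0.1,"dy": 0.2,"dz": 5,"jaw": 6.0},{"wx": 0,"wy": 0,"wz": 0,"dx": 0.1,"dy": 0.2,"dz": 6,"jaw": 6.0},{"wx": 0,"wy": 0,"wz": 0,"dx": 0.1,"dy": 0.2,"dz": 6.5,"jaw": 6.0},{"wx": 0,"wy": 0,"wz": 0,"dx": 0.1,"dy": 0.2,"dz": 6.5,"jaw": 6.0},{"wx": 0,"wy": 0,"wz": 0,"dx": 0.1,"dy": 0.2,"dz": 6.5,"jaw": 6.0}])

```text
time: 7.45
eef_pos: [0.4666, -0.1585, 0.0636]
ee_rot: [-180.0, -0.0, -22.7]
ft_force: [0.0, 0.6, -0.6]
finger_gap: 0.06
```

```bash
python3 look.py s5 175 135 230 130
```

```text
7.45 [ 0.46664186 -0.15852883  0.06355425] [-1.79999264e+02 -7.50770234e-03 -2.27451002e+01] [ 0.00753463  0.58923548 -0.63447921] [0.00449101 0.014159   0.0012139 ] 0.05995612193980272
```

View pics/s5.png

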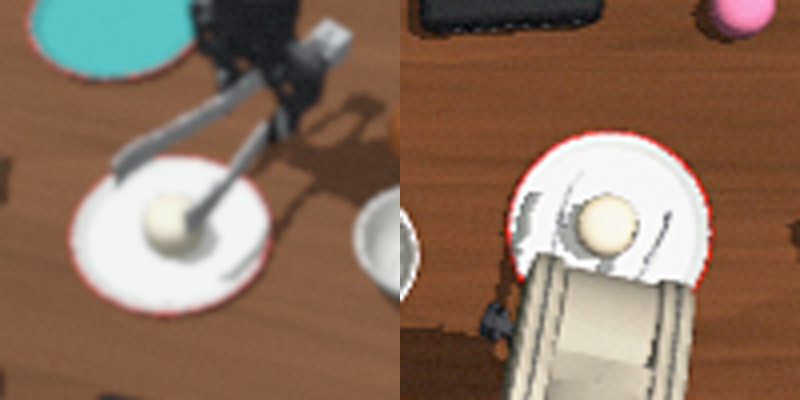

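Run:
```python
from h import *
np.set_printoptions(precision=4,suppress=True)
P=onplane('top',[((579-400)/4+230-.4,172/4+130-.4),((669-400)/4+230-.4,213/4+130-.4)],.094)
m=P.mean(0);s=sensors.read_state();R=Ro.from_euler('xyz',s['ee_rot'],degrees=True)
print(P,R.inv().apply(m-s['eef_pos']),'gap',np.linalg.norm(P[0]-P[1]))
b=onplane('top',[((608-400)/4+230-.4,226/4+130-.4)],.026);print(b,R.inv().apply(b-s['eef_pos']))
print('bun in tool',R.inv().apply(np.array([.574,-.203,.024])-s['eef_pos']))
```

```text
[[ 0.611  -0.1748  0.094 ]
 [ 0.578  -0.2474  0.094 ]] [ 0.1379 -0.001  -0.0297] gap 0.07969047503426922
[[ 0.5734 -0.205   0.026 ]] [[0.1159 0.0016 0.0382]]
bun in tool [ 0.1157 -0.0005  0.0402]
```

The jaws are centred on the bun within about 2 mm both along and across. I'll lower them the rest of the way.

send_rows(increments=[{"wx": 0,"wy": 0,"wz": 0,"dx": 0,"dy": 0,"dz": 0.8,"jaw": 6.0},{"wx": 0,"wy": 0,"wz": 0,"dx": 0,"dy": 0,"dz": 1.8,"jaw": 6.0},{"wx": 0,"wy": 0,"wz": 0,"dx": 0,"dy": 0,"dz": 2.8,"jaw": 6.0},{"wx": 0,"wy": 0,"wz": 0,"dx": 0,"dy": 0,"dz": 3.8,"jaw": 6.0},{"wx": 0,"wy": 0,"wz": 0,"dx": 0,"dy": 0,"dz": 4.5,"jaw": 6.0},{"wx": 0,"wy": 0,"wz": 0,"dx": 0,"dy": 0,"dz": 4.8,"jaw": 6.0},{"wx": 0,"wy": 0,"wz": 0,"dx": 0,"dy": 0,"dz": 4.8,"jaw": 6.0},{"wx": 0,"wy": 0,"wz": 0,"dx": 0,"dy": 0,"dz": 4.8,"jaw": 6.0}])

```text
time: 8.22
eef_pos: [0.4665, -0.1586, 0.0152]
ee_rot: [180.0, 0.0, -22.8]
ft_force: [0.6, -0.5, -1.2]
finger_gap: 0.0603
```

```bash
python3 look.py s6 175 135 230 130
```

```text
8.2167 [ 0.46645441 -0.1586063   0.01521633] [ 1.79996122e+02  1.14912246e-02 -2.27546729e+01] [ 0.63104483 -0.52307144 -1.21568529] [-0.05244042  0.01548453  0.02839461] 0.06032067591269387
```

View pics/s6.png

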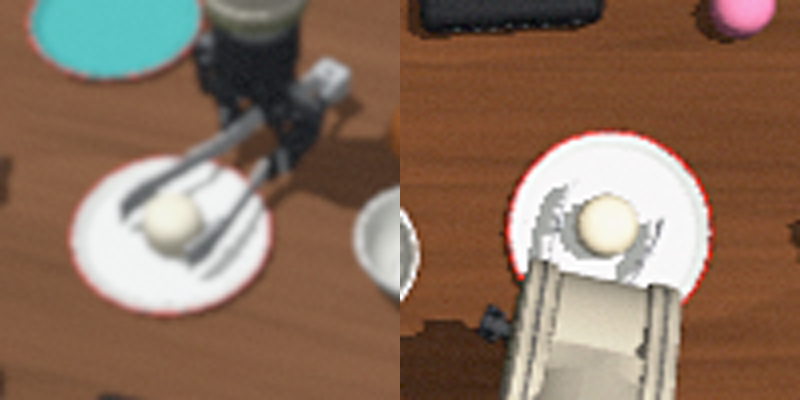

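The bun (scene crop 170,225) is between both jaws (top crop jaws ~555,215 and ~650,245), and no contact force shows. Clamping.

send_rows(grip_force=40, increments=[{"wx": 0,"wy": 0,"wz": 0,"dx": 0,"dy": 0,"dz": 0,"jaw": 5.7},{"wx": 0,"wy": 0,"wz": 0,"dx": 0,"dy": 0,"dz": 0,"jaw": 5.4},{"wx": 0,"wy": 0,"wz": 0,"dx": 0,"dy": 0,"dz": 0,"jaw": 5.1},{"wx": 0,"wy": 0,"wz": 0,"dx": 0,"dy": 0,"dz": 0,"jaw": 4.8},{"wx": 0,"wy": 0,"wz": 0,"dx": 0,"dy": 0,"dz": 0,"jaw": 4.5},{"wx": 0,"wy": 0,"wz": 0,"dx": 0,"dy": 0,"dz": 0,"jaw": 4.0},{"wx": 0,"wy": 0,"wz": 0,"dx": 0,"dy": 0,"dz": 0,"jaw": 3.5},{"wx": 0,"wy": 0,"wz": 0,"dx": 0,"dy": 0,"dz": 0,"jaw": 3.5},{"wx": 0,"wy": 0,"wz": 0,"dx": 0,"dy": 0,"dz": 0,"jaw": 3.5},{"wx": 0,"wy": 0,"wz": 0,"dx": 0,"dy": 0,"dz": 0,"jaw": 3.5}])

```text
time: 9.15
eef_pos: [0.4666, -0.1586, 0.0154]
ee_rot: [-180.0, -0.0, -22.8]
ft_force: [0.9, 1.0, -0.9]
finger_gap: 0.0471
```

```bash
python3 look.py s7 175 135 230 130
```

```text
9.15 [ 0.46655427 -0.15859308  0.0153791 ] [-1.79998366e+02 -1.66347846e-02 -2.27534186e+01] [ 0.85375607  1.03421998 -0.94061603] [ 0.12774497 -0.12686933  0.09226235] 0.04707876696660132
```

View pics/s7.png

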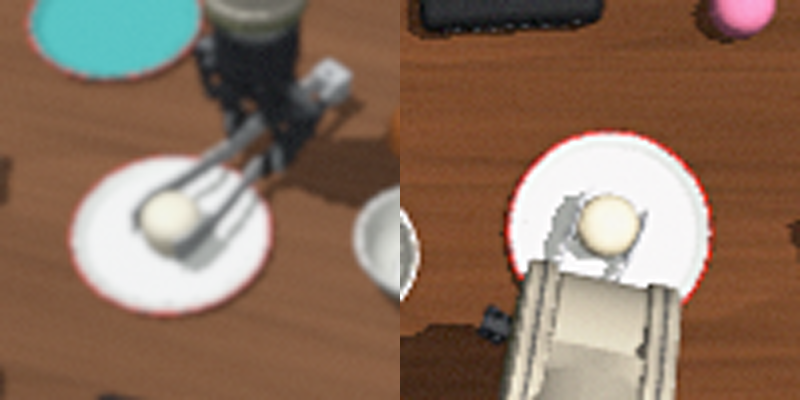

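The jaws are closed on the bun at a finger gap of 47 mm, which matches the expected 48 mm. Lifting gently.

send_rows(increments=[{"wx": 0,"wy": 0,"wz": 0,"dx": 0,"dy": 0,"dz": -0.2,"jaw": 3.5},{"wx": 0,"wy": 0,"wz": 0,"dx": 0,"dy": 0,"dz": -0.6,"jaw": 3.5},{"wx": 0,"wy": 0,"wz": 0,"dx": 0,"dy": 0,"dz": -1.2,"jaw": 3.5},{"wx": 0,"wy": 0,"wz": 0,"dx": 0,"dy": 0,"dz": -2,"jaw": 3.5},{"wx": 0,"wy": 0,"wz": 0,"dx": 0,"dy": 0,"dz": -3,"jaw": 3.5},{"wx": 0,"wy": 0,"wz": 0,"dx": 0,"dy": 0,"dz": -4,"jaw": 3.5},{"wx": 0,"wy": 0,"wz": 0,"dx": 0,"dy": 0,"dz": -5,"jaw": 3.5},{"wx": 0,"wy": 0,"wz": 0,"dx": 0,"dy": 0,"dz": -6.5,"jaw": 3.5},{"wx": 0,"wy": 0,"wz": 0,"dx": 0,"dy": 0,"dz": -8,"jaw": 3.5},{"wx": 0,"wy": 0,"wz": 0,"dx": 0,"dy": 0,"dz": -9.5,"jaw": 3.5},{"wx": 0,"wy": 0,"wz": 0,"dx": 0,"dy": 0,"dz": -10.5,"jaw": 3.5},{"wx": 0,"wy": 0,"wz": 0,"dx": 0,"dy": 0,"dz": -11,"jaw": 3.5},{"wx": 0,"wy": 0,"wz": 0,"dx": 0,"dy": 0,"dz": -11,"jaw": 3.5},{"wx": 0,"wy": 0,"wz": 0,"dx": 0,"dy": 0,"dz": -11,"jaw": 3.5}])

```text
time: 10.42
eef_pos: [0.4663, -0.1586, 0.1251]
ee_rot: [180.0, -0.0, -22.8]
ft_force: [0.5, 0.0, -2.3]
finger_gap: 0.0475
```

```bash
python3 look.py s8 175 135 230 130
python3 - <<'E'
from h import *
c=np.array([.5465,.0137])
for y in (-22.8,-40):
    a=np.radians(y); p=c-.1158*np.array([np.cos(a),np.sin(a)]);print(p,np.linalg.norm(p)); delta([*p,.125],y)
E
```

```text
10.4167 [ 0.46628565 -0.15856911  0.12514069] [ 1.79995042e+02 -1.28755810e-03 -2.27577111e+01] [ 0.47446344  0.01545151 -2.28437401] [0.02366718 0.05228973 0.01014004] 0.047510991549004004
[0.43974825 0.0585743 ] 0.44363213361511594
d cm [-10.81 -19.    -0.04] w [0.0002 0.0014 0.0007]
[0.45779205 0.08813481] 0.4661987860597917
d cm [-10.28 -22.43  -0.04] w [0.0004 0.0013 0.3009]
```

View pics/s8.png

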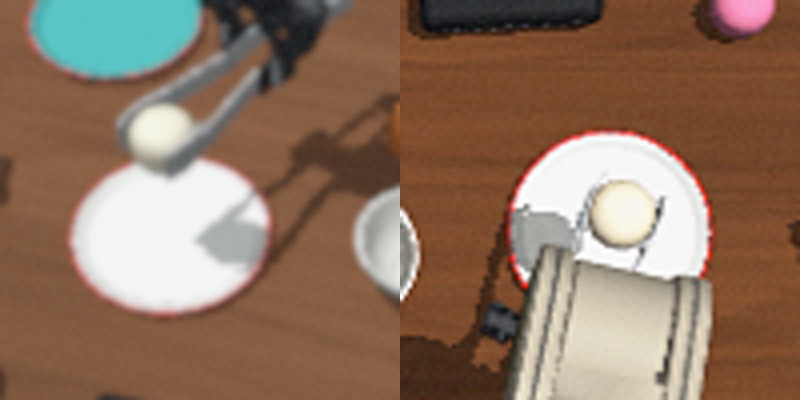

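The bun is held (scene crop 160,135) and its shadow is clear of the plate. I'll carry it smoothly to above the bowl.

send_rows(increments=[{"wx": 0,"wy": 0,"wz": 0.01,"dx": -0.3,"dy": -0.7,"dz": 0,"jaw": 3.5},{"wx": 0,"wy": 0,"wz": 0.03,"dx": -0.9,"dy": -2,"dz": 0,"jaw": 3.5},{"wx": 0,"wy": 0,"wz": 0.05,"dx": -1.7,"dy": -3.7,"dz": 0,"jaw": 3.5},{"wx": 0,"wy": 0,"wz": 0.075,"dx": -2.6,"dy": -5.6,"dz": 0,"jaw": 3.5},{"wx": 0,"wy": 0,"wz": 0.1,"dx": -3.4,"dy": -7.5,"dz": 0,"jaw": 3.5},{"wx": 0,"wy": 0,"wz": 0.125,"dx": -4.3,"dy": -9.3,"dz": 0,"jaw": 3.5},{"wx": 0,"wy": 0,"wz": 0.15,"dx": -5.1,"dy": -11.2,"dz": 0,"jaw": 3.5},{"wx": 0,"wy": 0,"wz": 0.175,"dx": -6,"dy": -13.1,"dz": 0,"jaw": 3.5},{"wx": 0,"wy": 0,"wz": 0.2,"dx": -6.9,"dy": -14.9,"dz": 0,"jaw": 3.5},{"wx": 0,"wy": 0,"wz": 0.225,"dx": -7.7,"dy": -16.8,"dz": 0,"jaw": 3.5},{"wx": 0,"wy": 0,"wz": 0.25,"dx": -8.6,"dy": -18.7,"dz": 0,"jaw": 3.5},{"wx": 0,"wy": 0,"wz": 0.275,"dx": -9.4,"dy": -20.5,"dz": 0,"jaw": 3.5},{"wx": 0,"wy": 0,"wz": 0.29,"dx": -10,"dy": -21.7,"dz": 0,"jaw": 3.5},{"wx": 0,"wy": 0,"wz": 0.3,"dx": -10.3,"dy": -22.4,"dz": 0,"jaw": 3.5},{"wx": 0,"wy": 0,"wz": 0.3,"dx": -10.3,"dy": -22.4,"dz": 0,"jaw": 3.5},{"wx": 0,"wy": 0,"wz": 0.3,"dx": -10.3,"dy": -22.4,"dz": 0,"jaw": 3.5},{"wx": 0,"wy": 0,"wz": 0.3,"dx": -10.3,"dy": -22.4,"dz": 0,"jaw": 3.5}])

```text
time: 11.93
eef_pos: [0.4579, 0.087, 0.1248]
ee_rot: [180.0, 0.0, -40.0]
ft_force: [-0.4, -0.0, -1.4]
finger_gap: 0.0473
```

```bash
python3 look.py s9 230 120 160 130
python3 - <<'E'
from h import *
s=sensors.read_state();R=Ro.from_euler('xyz',s['ee_rot'],degrees=True)
print('bun est',s['eef_pos']+R.apply([.1158,0,0]))
for n in('top','scene'): cv2.imwrite(f'pics/{n}9raw.png',imaging.get_image(n)[...,::-1])
E
```

```text
11.9333 [0.45789205 0.08698656 0.12484094] [ 1.79950291e+02  1.96989714e-02 -3.99650070e+01] [-0.37833794 -0.0019241  -1.36370319] [0.0634984  0.1146164  0.05694036] 0.04725070610186204
bun est [0.54677632 0.01249624 0.12504497]
```

View pics/s9.png

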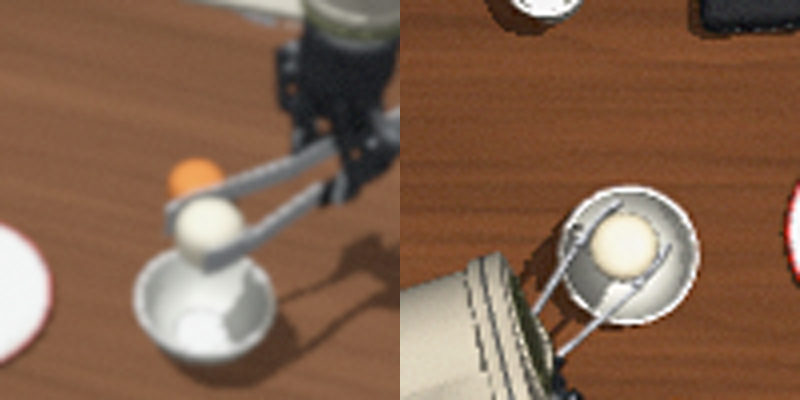

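The bun is in the jaws over the bowl (scene crop 210,232; top crop 625,246), and the bowl rim is centred at top crop (629,256). I'll triangulate and check that everything else is unmoved.

Run:
```python
from h import *
np.set_printoptions(precision=4,suppress=True)
f=lambda x,o:(x+.5)/4-.5+o
print('bun',two((f(225,160),f(246,130)),(f(210,230),f(232,120))))
print('bowl rim',onplane('top',[(f(229.5,160),f(256,130))],.05))
for n in('top','scene'):
    d=cv2.absdiff(cv2.imread(f'pics/{n}0_raw.png'),cv2.imread(f'pics/{n}9raw.png')).max(2)
    im=cv2.imread(f'pics/{n}9raw.png').copy()
    im[d>60]=(0,0,255)
    cv2.imwrite(f'pics/diff_{n}.png',im)
cv2.imwrite('pics/diff.png',cv2.resize(np.hstack([cv2.imread('pics/diff_top.png'),cv2.imread('pics/diff_scene.png')]),(800,300)))
```

```text
bun (array([0.5471, 0.0112, 0.1353]), np.float64(0.0014233590978611527))
bowl rim [[0.5453 0.0125 0.05  ]]
```

View pics/diff.png

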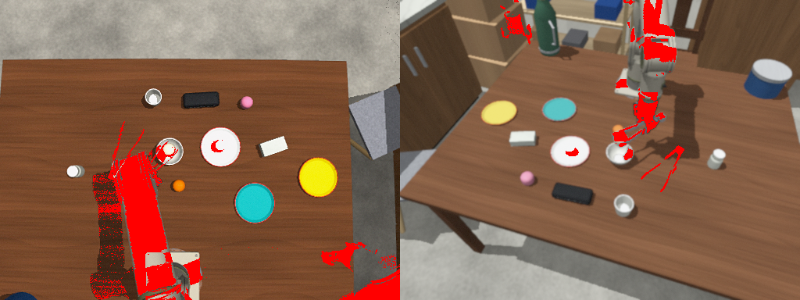

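The bun is at (0.547, 0.011), within 3 mm of the bowl's centre, with its underside about 60 mm above the rim. In the difference images only the arm, the tongs, the bun and shadows changed. Handing in.

Run:
```python
from rig import sensors,workorder
s=sensors.read_state();print(s['time'],s['finger_gap'],s['qd'].round(2))
print(workorder.hand_in())
```

```text
12.1333 0.0472292504392381 [-0.1  -0.02 -0.09 -0.07  0.01  0.05 -0.19]
the job is handed in; nothing more can be done
None
```

The bun is held in the squeezed tongs above the middle of the rice bowl, and I handed the job in at 12.1 s of the 45 s allowed. I gripped the tongs by the pads at 60 mm, lowered the open jaws around the bun on the white plate, and clamped it at 40 N. I then lifted it and carried it over the bowl.

**Last checks:**
- **Grip:** the finger gap was steady at 47 mm, against about 48 mm expected on the bun.
- **Position:** from both cameras the bun is at (0.547, 0.011, 0.135). That is within 3 mm of the bowl's centre, with its underside about 60 mm above the rim.
- **Other things:** comparing pictures from before and after, only the arm, tongs, bun and shadows changed. The gripper stayed on the pads, about 115 mm from the bun.

**What did not go exactly to plan:**
- The first move call was refused because its rows lacked zero values for "wx" and "wy". Nothing moved.
- The wrist sensor read about 10 N upward while I squeezed the tongs on the table. It cleared on lifting and was well below the limits.
- The two cameras disagreed by up to about 11 mm on where the tongs lay. I went between them and checked the jaw position again once the tongs were held.

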